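# Reset a stream selector by counting its clicks

### The arm

A 7-joint arm with a two-finger parallel gripper is mounted at the origin on a cart in front of the work surface, level with it; the furniture and walls round the work are solid. World frame = base frame: x ahead of the robot, y to its left, z up, the work surface at z = 0. Lengths are in m, angles in rad, forces in N, time in s.
With the tool pointing down it reaches from about 0.425 to 0.95 m from the base axis. Payload 4.7 kg.
Tool frame: the origin (TCP) lies at the very end of the fingers, on their centre line; the grasp point (between the pads) lies 19 mm behind it (grasp_offset is the distance from the TCP to the grasp point, in m); z points along the fingers, y is the direction in which the jaws open and shut (so a half turn about z gives the same grasp; the last joint's range is limited). The gripper opens to 85 mm and grips with 20 to 120 N. Pads are 22 mm wide; open, the fingers measure 114 mm over their backs; the gripper's body (76 mm by 85 mm) begins 54 mm behind the grasp point. The pads swing forward as they close: fully open they stand 13 mm farther back than shut.
Start: joints at [-1.359, 0.469, -0.049, 1.532, 0.024, 1.141, -0.082], TCP at [0.161, 0.656, 0.231] pointing down, gripper open.
Joint ranges: [-2.59, 2.59], [-0.33, 1.99], [-1.39, 1.29], [0.1, 2.45], [-1.04, 4.18], [0.21, 1.99], [-2.66, 2.66]. Speed limits (rad/s): [2.57, 2.57, 3.14, 3.14, 3.14, 3.14, 3.14].

### API

Orientations are given as a unit quaternion [w, x, y, z].
In Python, from rig import * gives the robot as it stands.
- The arm moves only by the tool move_arm, never from a script. Its arguments are lists of equal length, an entry for each row: "fingers": the opening in per cent of the stroke, from 0 (shut) to 100 (fully open); "linear": the shift along the tool's x, y, z in cm, a list of three; "turn": the turn, a rotation vector about the tool's x, y, z in rad, a list of three. A call has 1 to 10 rows; each row shifts and turns the commanded pose from where the row before left it, along the tool's axes as they then stand; what a row does not reach is not made up. A row lasts 1/10 s, in which the tool goes at most 50 mm and 8.59 degrees, less where a joint would pass 70% of its speed; a pose out of reach is approached as far as the arm can. A call is refused whole if a number of a shift passes 5 or a number of a turn 0.15, either way. A call with a gripper value outside its range is refused whole. The fingers move at their own pace and stop on an object; "force" is the grip in N (left out, the last holds). Time passes only in rows, so rows that do not move let the fingers close. It gives the time, the measured TCP pose, the force and the opening at its end, in the units of the state.
- get_state(): the state, without advancing time (a new reading comes with each control period).
- get_image(name): name is "scene" or "top" or "wrist"; returns (picture, depth): 420x560x3 uint8, blue, green, red; 420x560 float32, m along the optical axis (not along the pixel's ray), 0 where there is no reading.
- camera_params(name): a dict with "fov_y" (degrees; the focal length in pixels is half the picture's height over the tangent of half this angle, whatever the lens; pixels are square), "cx", "cy" (the principal point, pixels), "k1" (the pictures are not rectified: a ray, as slopes to the right and down, at radius r is drawn at 1 + k1 r^2 times it, then the intrinsics apply), "R" (3x3) and "t" (3): a world point X has camera coordinates R X + t. Camera axes: x right, y down, z forward; pixel columns grow to the right and rows downward; lengths in m; the calibration is good to about 2 mm. A picture is of the moment at which its call begins: read the wrist's pose just before it. camera_params takes no time and is no camera call; for the wrist camera it gives the pose at the moment of the call.
- close_job(): hands the job in, once; it reports no verdict.
Trained networks look in the newest picture that a camera, given by its name, has taken for a name from the list of things; names that differ only in an ending like _2 or _b are one class to them, and where a whole thing is asked for, a point or a joint stands for the part that bears it (a point fixed in the world has none). Each returns a list of dicts, best first, with "score" (0 to 1); they miss things now and then, are a little off and sometimes report something else, mostly with a low value. They report only what shows in the picture. A call takes as long as a camera call.
- boxes_of(camera, name): "at" ([x, y, z] in m, in the coordinates of the camera as it stood for that picture, good to about 4 mm: the middle of the surface that is visible of it).
- silhouettes(camera, name): "region" (420x560 bool, what is visible of it).
- tip_of(camera, name): "at" ([x, y, z] in m, in the coordinates of the camera as it stood for that picture, good to about 4 mm: a listed point, or the origin of a listed thing).
The state is a dict: "clock": time; "joints": joint angles; "joint_velocities": joint speeds; "effort": joint torques, N m; "eef_pos": TCP position; "eef_rot": TCP orientation; "contact_force": force on the tool from outside, world axes, zero at the start; "moment": the same for the moment, N m; "gripper_width": finger opening in m.
Only numpy, scipy, OpenCV 4.12 (cv2) and the standard library are available. Lean on these libraries where they do the work, as an engineer would, in place of code of your own. Each camera call takes 0.05 s, during which the arm holds its last target.

### The job

The stream selector has lost its scale. Turn its black knob anticlockwise back to the end stop, easing up against the stop without straining it, then turn it clockwise exactly three clicks, counting by feel because the clicks are unevenly spaced and the first may come late. Let go so that it settles there, then push the knob fully down to store the setting and let it come up again; never push it down anywhere else, and do not disturb the other things on the bench.

Things in the scene. Friction and masses are not known exactly. Their poses are not given: they have to be found in the camera images.
- selector: the stream selector: a white and grey box fixed to the worktop, 130 (x) x 170 (y) x 55 mm high, with six small fittings along its back (+x) face and a black bar knob in the middle of its top; origin under the middle of the box
- knob_grip (a point): middle of the knob's grip bar, on its upright axis, 77 mm above the worktop. Black bar, 60 mm long, 14 mm thick, from 59 to 91 mm above the worktop, standing on a flat dark skirt 66 mm across whose top is at 60 mm. Turns with the knob: x runs along the bar to its end with the white line, z is up; grasp from above, closing along y
- knob (a joint): turn of the knob in rad, growing clockwise seen from above; about 0 where it just meets its end stop, the anticlockwise end. Starts at rest 0.7 to 1.7 rad from the stop. Up to a crest (the click) it resists with about 0.08 to 0.28 N m (a 20 N grip holds it); past it the torque turns round and drives the knob on to the next resting place, where it settles when let go
- knob_axis (a point): where the knob's axis meets the box top, fixed to the box. Clicks are unevenly spaced, 0.24 to 0.32 rad crest to crest, resting places half way; the first crest comes 0.15 to 0.9 rad after the stop, unmarked and different each time; before it the knob turns freely. Friction about 0.01 N m. The stop is a spring leaf, 2 N m/rad: it gives way and springs back
- knob_push (a joint): how far the bar is pushed down into the knob, in m: 0 up, 0.005 fully down. Starts to move at about 3.6 N, fully down at about 8 N, comes up by itself when let go. Pushed in the middle of the bar's top with the knob let go and at rest at the third click, it goes down freely
- interlock (a joint): how far the interlock inside the box is forced, in m; 0 untouched. It is forced (damaged) from about 2 mm of push if the bar is pushed down at any other place than the third click, 0.08 rad either way
- stop (a point): the end stop inside the box, under the knob's skirt, fixed; nothing to see. 0.36 N m, more than any click needs, bends it 0.18 rad; bent by more than 0.35 rad (0.7 N m) it is damaged
- buffer_0: bystander: white bottle with a red label band, 54 mm across, 109 mm tall; origin in the middle of its underside
- buffer_1: bystander: white bottle with a yellow label band, 54 mm across, 109 mm tall; origin in the middle of its underside
- buffer_2: bystander: white bottle with a blue label band, 54 mm across, 109 mm tall; origin in the middle of its underside
- timer: bystander: white flat timer, 58x58x18 mm; origin in the middle of its underside
- beaker_1: bystander: clear beaker, 64 mm across, 82 mm tall; origin in the middle of its underside
- tape_roll: bystander: cream tape roll lying flat, 68 mm across, 19 mm tall; origin in the middle of its underside
- slide_box: bystander: blue slide box, shut, 96x155x34 mm; origin in the middle of its underside
- marker_0: bystander: blue marker pen lying flat, 126x14x14 mm; origin in the middle of its underside

How it is judged:
On the way, in this order (a step that is already met when the one before it is completed fails the run):
1. the knob is turned back to its end stop (value of joint knob below 0.06 rad), for 0.05 s.
2. the knob is pushed fully down without forcing the interlock, which it lets pass at the third click only (value of joint knob_push above 0.004 m and value of joint interlock below 0.0008 m and value of joint knob above 0.6 rad), for 0.1 s.
At the end, for the whole second after the job is handed in: the knob stands still, clear of the end stop (0.7 to 1.75 rad, wherever its third click lies), it is up again (within 1 mm) and the interlock is unharmed (value of joint knob_push below 0.001 m and value of joint interlock below 0.0008 m and value of joint knob between 0.7 and 1.75 rad and velocity of joint knob between -0.05 and 0.05 rad/s); the robot touches nothing.
It fails at once if the end stop is bent by more than 0.35 rad (value of joint knob below -0.35 rad).
It fails at once if the knob is pushed down at a place other than its third click, forcing the interlock by over 0.8 mm (value of joint interlock above 0.0008 m).
It fails at once if another thing on the bench is shifted by more than 25 mm (distance of any of buffer_0, buffer_1, buffer_2, timer, beaker_1, tape_roll, slide_box, marker_0 from where it was at the start of the episode above 0.025 m).
It also fails if it takes over 72 s, if anything falls off the work surface, if the arm or the gripper's body presses on something with over 40 N, if the wrist force passes 120 N, or if a joint passes its speed limit or range.

## Working session

There is one attempt and no reset: what is moved stays moved. The work goes in short steps, Python scripts to look and compute and a tool call to move; the robot and the scene stay as the last step left them, time stands still between calls to the robot, and variables do not carry over. Pictures are saved under pics/ and viewed, and the job is handed in when it is done.

Besides the shell and the picture viewer there is one more tool, called after "Request:" as name(argument=value, ...) on one line, values as JSON. move_arm: Moves the arm, as the interface text tells. Its arguments: {"type":"object","properties":{"fingers":{"type":"array","items":{"type":"number"}},"linear":{"type":"array","items":{"type":"array","items":{"type":"number"}}},"turn":{"type":"array","items":{"type":"array","items":{"type":"number"}}},"force":{"type":"number"}},"required":["fingers","linear","turn"]}

```bash
ls; mkdir -p pics; cat > h.py <<'E'
from rig import *
import numpy as np, cv2
from scipy.spatial.transform import Rotation as Ro
def w(cam,p):
    c=camera_params(cam); return np.array(c["R"]).T@(np.array(p)-np.array(c["t"]))
def pix2w(cam,u,v,z=None,d=None):
    c=camera_params(cam); f=210/np.tan(np.radians(c["fov_y"])/2)
    x,y=(u-c["cx"])/f,(v-c["cy"])/f
    rd=np.hypot(x,y); r=rd
    for _ in range(20): r=rd/(1+c["k1"]*r*r)
    s=r/rd if rd else 1
    ray=np.array([x*s,y*s,1]); R=np.array(c["R"]);t=np.array(c["t"])
    if d is not None: return R.T@(ray*d-t)
    o=-R.T@t; dr=R.T@ray
    return o+dr*(z-o[2])/dr[2]
def tool():
    s=get_state(); q=s["eef_rot"]; return np.array(s["eef_pos"]),Ro.from_quat([q[1],q[2],q[3],q[0]])
E
python3 - <<'E'
from h import *
print(get_state())
for n in ["scene","top"]:
    im,d=get_image(n); cv2.imwrite(f"pics/{n}0.png",im)
    for f,k in((boxes_of,"selector"),(tip_of,"knob_grip"),(tip_of,"knob_axis")):
        print(n,k,[(r["score"],w(n,r["at"]).round(4)) for r in f(n,k)][:2])
print(get_state()["clock"])
E
```

```text
pics
{'clock': 0.0, 'joints': array([-1.358877  ,  0.46945056, -0.04860055,  1.53371624,  0.02409628,
        1.1409908 , -0.08229724]), 'joint_velocities': array([-0.00034792,  0.00100333,  0.00190876,  0.00081192, -0.00065128,
        0.00048262, -0.00141035]), 'effort': array([-8.32013138e-04, -5.10309041e+01, -4.66972764e-02, -2.37713116e+01,
        1.08330275e-02,  7.70141312e-03,  8.06778644e-06]), 'eef_pos': array([0.1608305 , 0.65494784, 0.23024584]), 'eef_rot': array([-8.53387224e-05,  1.20099832e-01,  9.92761326e-01, -9.86019378e-04]), 'contact_force': array([-0.03322718,  0.12992283,  0.23647752]), 'moment': array([-0.01218885, -0.03033191,  0.02996672]), 'gripper_width': 0.08530017927737311}
scene selector [(0.62, array([ 0.485 , -0.0173,  0.0596]))]
scene knob_grip [(0.57, array([ 0.4916, -0.0052,  0.0778]))]
scene knob_axis [(0.71, array([ 0.4932, -0.0069,  0.0575]))]
top selector [(0.71, array([ 0.6096, -0.337 ,  0.0354])), (0.64, array([ 0.4891, -0.0012,  0.0543]))]
top knob_grip [(0.46, array([ 0.4959, -0.0012,  0.0766])), (0.44, array([0.3961, 0.3402, 0.0065]))]
top knob_axis [(0.66, array([ 0.4961, -0.0056,  0.0563]))]
0.4
```

View pics/top0.png

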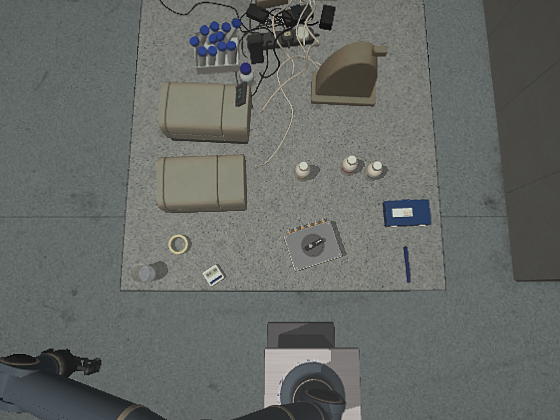

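View pics/scene0.png

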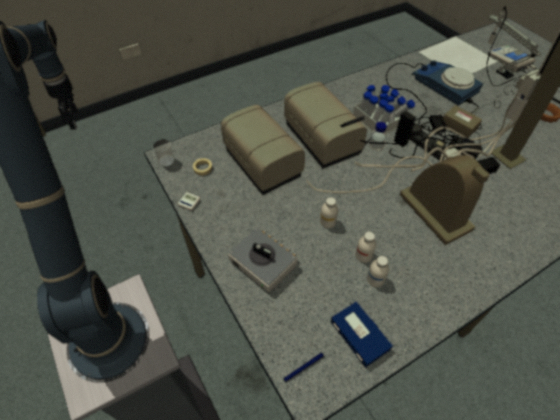

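```bash
python3 - <<'E'
import cv2
a=cv2.imread("pics/top0.png")[210:280,275:355];b=cv2.imread("pics/scene0.png")[225:290,225:305]
cv2.imwrite("pics/crop0.png",cv2.hconcat([cv2.resize(a,(400,350),interpolation=2),cv2.resize(b,(400,350),interpolation=2)]))
from h import *
for u,v in((305,247),(324,242),(314,245),(287,237),(329,219),(294,270),(342,260)): print(u,v,pix2w("top",u,v,z=.09 if v in(242,245,247) else .055).round(4))
E
```

```text
305 247 [0.4828 0.0242 0.09  ]
324 242 [ 0.4992 -0.0387  0.09  ]
314 245 [ 0.4893 -0.0055  0.09  ]
287 237 [0.5203 0.0828 0.055 ]
329 219 [ 0.5821 -0.0611  0.055 ]
294 270 [0.4093 0.0598 0.055 ]
342 260 [ 0.4423 -0.1016  0.055 ]
```

View pics/crop0.png

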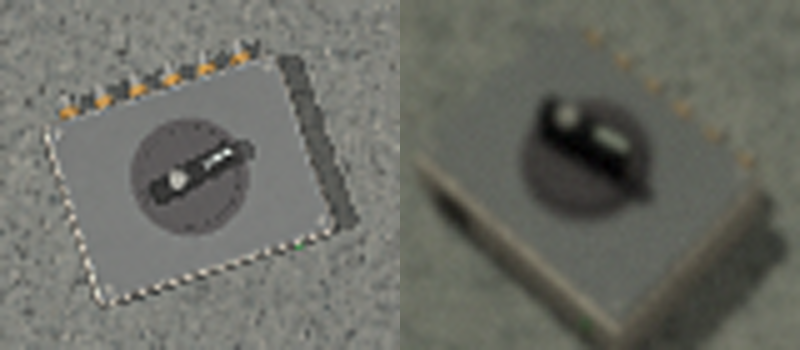

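Request:
move_arm(fingers=[100,100,100,100,100,100,100,100,100,100], linear=[[-3.3,-2.54,0],[-3.3,-2.54,0],[-3.3,-2.54,0],[-3.3,-2.54,0],[-3.3,-2.54,0],[-3.3,-2.54,0],[-3.3,-2.54,0],[-3.3,-2.54,0],[-3.3,-2.54,0],[-3.3,-2.54,0]], turn=[[0,0,0],[0,0,0],[0,0,0],[0,0,0],[0,0,0],[0,0,0],[0,0,0],[0,0,0],[0,0,0],[0,0,0]])

```text
clock: 1.4
eef_pos: [0.4217, 0.3288, 0.2316]
eef_rot: [0.0, 0.12, 0.993, 0.0]
contact_force: [0.8, -0.5, -1.1]
gripper_width: 0.0853
```

Request:
move_arm(fingers=[100,100,100,100,100,100,100,100,100,100], linear=[[-1.4,-3.0,0],[-1.4,-3.0,0],[-1.4,-3.0,0],[-1.4,-3.0,0],[-1.4,-3.0,0],[-1.4,-3.0,0],[-1.4,-3.0,0],[-1.4,-3.0,0],[-1.4,-3.0,0],[-1.4,-3.0,0]], turn=[[0,0,0],[0,0,0],[0,0,0],[0,0,0],[0,0,0],[0,0,0],[0,0,0],[0,0,0],[0,0,0],[0,0,0]])

```text
clock: 2.4
eef_pos: [0.4854, 0.0042, 0.2316]
eef_rot: [0.0, 0.12, 0.993, 0.0]
contact_force: [0.1, -0.4, 0.2]
gripper_width: 0.0852
```

Request:
move_arm(fingers=[100,100,100,100,100,100,100,100], linear=[[0,0,0],[0,0,0],[0,0,0],[0,0,0],[0,0,0],[0,0,0],[0,0,0],[0,0,0]], turn=[[0,0,0.14],[0,0,0.14],[0,0,0.14],[0,0,0.14],[0,0,0.14],[0,0,0.14],[0,0,0],[0,0,0]])

```text
clock: 3.2
eef_pos: [0.4853, 0.0056, 0.2314]
eef_rot: [0.0, 0.513, 0.858, 0.0]
contact_force: [-0.2, -1.0, 0.5]
gripper_width: 0.0854
```

```bash
python3 - <<'E'
from h import *
p,R=tool(); print(p,R.as_matrix().round(4)); s=get_state();print(s["joints"],s["moment"],s["contact_force"])
im,d=get_image("wrist"); cv2.imwrite(f"pics/w1.png",im); np.save("w1d.npy",d)
c=camera_params("wrist");print(c)
for k in("knob_grip","knob_axis"):
    print(k,[(r["score"],w("wrist",r["at"]).round(4)) for r in tip_of("wrist",k)][:2])
E
```

```text
[0.48526045 0.00556592 0.23139382] [[-4.733e-01  8.809e-01  2.000e-04]
 [ 8.809e-01  4.733e-01  2.000e-04]
 [ 1.000e-04  3.000e-04 -1.000e+00]]
[-0.46980381  0.15726311  0.42031157  1.99004077 -0.07582529  1.00885905
  0.47943419] [ 0.09006279 -0.04968154 -0.01904817] [-0.21601018 -0.9540179   0.53885321]
{'fov_y': 71.36725273859814, 'cx': 279.2991708356948, 'cy': 207.11276733577617, 'k1': -0.04883288137391033, 'R': array([[ 0.88071896,  0.47363799,  0.00107795],
       [ 0.45415706, -0.84513627,  0.28193271],
       [ 0.13444506, -0.24781393, -0.95943357]]), 't': array([-0.43086414, -0.25232724,  0.31561884])}
knob_grip [(0.62, array([ 0.4934, -0.0039,  0.0769]))]
knob_axis [(0.61, array([ 0.4948, -0.0055,  0.0556]))]
```

View pics/w1.png

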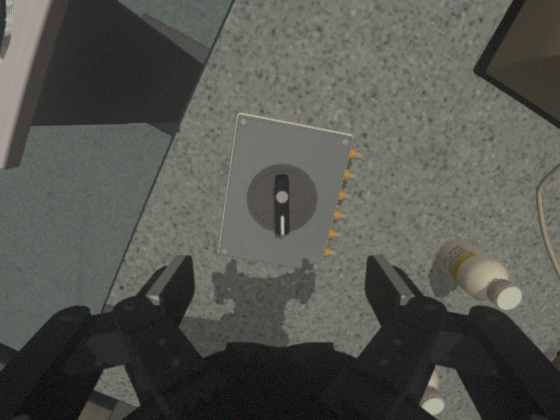

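```bash
python3 - <<'E'
from h import *
im=cv2.imread("pics/w1.png"); c=im[155:250,235:330]; 
for a in range(0): pass
g=cv2.cvtColor(im,6)
m=np.zeros_like(g); m[165:235,245:320]=(g[165:235,245:320]<75)
print(g[199,240:330:3])
cv2.imwrite("pics/c1.png",cv2.resize(c,(570,570),interpolation=2))
for n,uv,z in(("barA",(281.5,176),.091),("barB",(282,238),.091),("dot",(282,197),.091),("sk",(282,199),.06),("skL",(247,199),.06),("skR",(317,199),.06),("skT",(282,164),.06)):
    print(n,pix2w("wrist",*uv,z=z).round(4))
E
```

```text
[116 115 103  81  82  83  84  83  83  83  84  77  85 140 141 138  60  87
  82  81  84  82  80  82  80  79 109 111 111 108]
barA [0.4782 0.0248 0.091 ]
barB [ 0.5097 -0.0325  0.091 ]
dot [0.4887 0.0063 0.091 ]
sk [ 0.4939 -0.0025  0.06  ]
skL [ 0.4595 -0.0209  0.06  ]
skR [0.5282 0.0159 0.06  ]
skT [0.4754 0.0317 0.06  ]
```

View pics/c1.png

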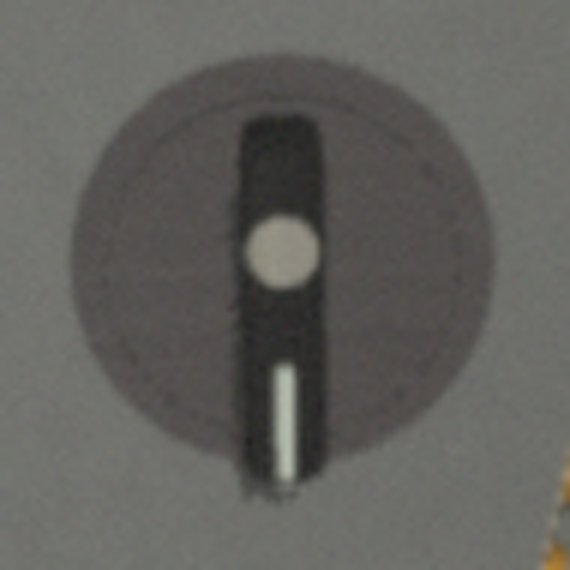

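Request:
move_arm(fingers=[35,35,35,35,35], linear=[[-0.4,0.1,2],[-0.4,0.1,2],[-0.36,0.12,3],[0,0,3],[0,0,0]], turn=[[0,0,0],[0,0,0],[0,0,0],[0,0,0],[0,0,0]])

```text
clock: 3.85
eef_pos: [0.4907, -0.0034, 0.1282]
eef_rot: [-0.003, 0.514, 0.858, -0.003]
contact_force: [-0.4, 0.7, -0.4]
gripper_width: 0.03
```

```bash
python3 - <<'E'
from h import *
p,R=tool(); print(p,get_state()["gripper_width"],R.as_matrix()[:2,0])
im,d=get_image("wrist"); cv2.imwrite(f"pics/w2.png",im)
E
```

```text
[ 0.49068474 -0.00343017  0.12816436] 0.02997791674632894 [-0.47116759  0.88203963]
```

View pics/w2.png

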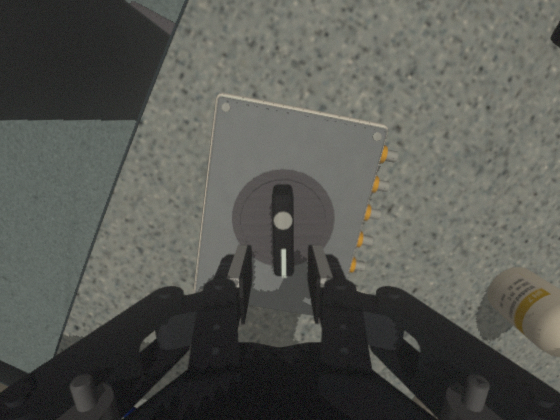

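```bash
python3 - <<'E'
from h import *
im=cv2.imread("pics/w2.png"); cv2.imwrite("pics/c2.png",cv2.resize(im[160:310,205:355],(600,600),interpolation=2))
p,R=tool();print(p,R.as_matrix().round(4))
for uv,z in(((283,186),.091),((284,276),.091),((283,221),.091),((283,218.5),.06),((232.5,218),.06),((333.5,218),.06)):
    q=pix2w("wrist",*uv,z=z); print(q.round(4),(R.inv().apply(q-p)*100).round(2))
for k in("knob_grip","knob_axis"):
    print(k,[(r["score"],w("wrist",r["at"]).round(4)) for r in tip_of("wrist",k)][:2])
E
```

```text
[ 0.49234143 -0.00347381  0.13015598] [[-4.710e-01  8.821e-01 -4.000e-03]
 [ 8.821e-01  4.710e-01 -7.000e-04]
 [ 1.200e-03 -3.900e-03 -1.000e+00]]
[0.4796 0.0264 0.091 ] [3.23 0.3  3.92]
[ 0.5107 -0.0297  0.091 ] [-3.19  0.4   3.91]
[0.4907 0.0057 0.091 ] [0.88 0.31 3.92]
[ 0.4951 -0.0018  0.06  ] [0.01 0.35 7.01]
[ 0.4607 -0.0198  0.06  ] [ 0.04 -3.54  7.03]
[0.5292 0.0169 0.06  ] [0.06 4.24 7.  ]
knob_grip [(0.82, array([ 0.4974, -0.0038,  0.0815]))]
knob_axis [(0.77, array([ 0.5   , -0.0057,  0.0593])), (0.26, array([ 0.4975, -0.0092,  0.0852]))]
```

View pics/c2.png

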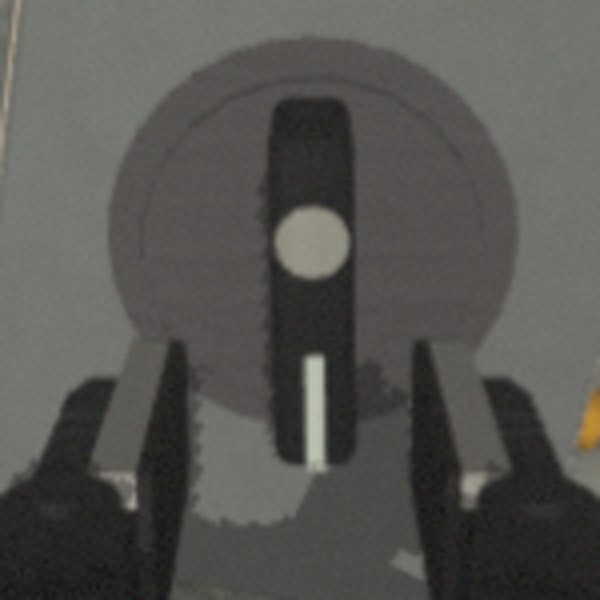

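Request:
move_arm(fingers=[35,35,35,35,35], linear=[[0,0.1,1.5],[0,0,1.2],[0,0,0],[0,0,0],[0,0,0]], turn=[[0,0,0],[0,0,0],[0,0,0],[0,0,0],[0,0,0]])

```text
clock: 4.5
eef_pos: [0.495, -0.0028, 0.105]
eef_rot: [0.0, 0.514, 0.858, 0.0]
contact_force: [-0.6, -1.0, 0.0]
gripper_width: 0.0301
```

```bash
python3 - <<'E'
from h import *
p,R=tool(); print(p,get_state()["gripper_width"],R.as_matrix().round(4))
im,d=get_image("wrist"); cv2.imwrite("pics/c3.png",cv2.resize(im[150:310,195:365],(680,640),interpolation=2))
print(tool()[0])
for (x,y) in((0,0),(.001,0)):pass
c=camera_params("wrist");f=210/np.tan(np.radians(c["fov_y"])/2)
for z in(.09,.1,.083):
  for off in(0,.02,-.02):
    q=p+R.apply([0,off,0]); q[2]=z; X=np.array(c["R"])@q+c["t"]; print(z,off,X[:2]/X[2]*f+[c["cx"],c["cy"]],X[2])
E
```

```text
[ 0.49496476 -0.00279246  0.10500276] 0.030067783489353413 [[-4.707e-01  8.823e-01  1.300e-03]
 [ 8.823e-01  4.707e-01  3.000e-04]
 [-4.000e-04  1.300e-03 -1.000e+00]]
[ 0.49493229 -0.00277787  0.1049682 ]
0.09 0 [278.26639297 248.63087565] 0.17186587240808132
0.09 0.02 [312.28668235 248.6243498 ] 0.17191127464469502
0.09 -0.02 [244.22812438 248.63740495] 0.17182047017146762
0.1 0 [278.24391804 256.17305139] 0.16227272736828363
0.1 0.02 [314.2748429  256.16403023] 0.16231812960489733
0.1 -0.02 [242.19282537 256.18207761] 0.16222732513166993
0.083 0 [278.2806887  243.83348822] 0.1785810739359397
0.083 0.02 [311.02203135 243.82842707] 0.1786264761725534
0.083 -0.02 [245.52269358 243.83855194] 0.178535671699326
```

View pics/c3.png

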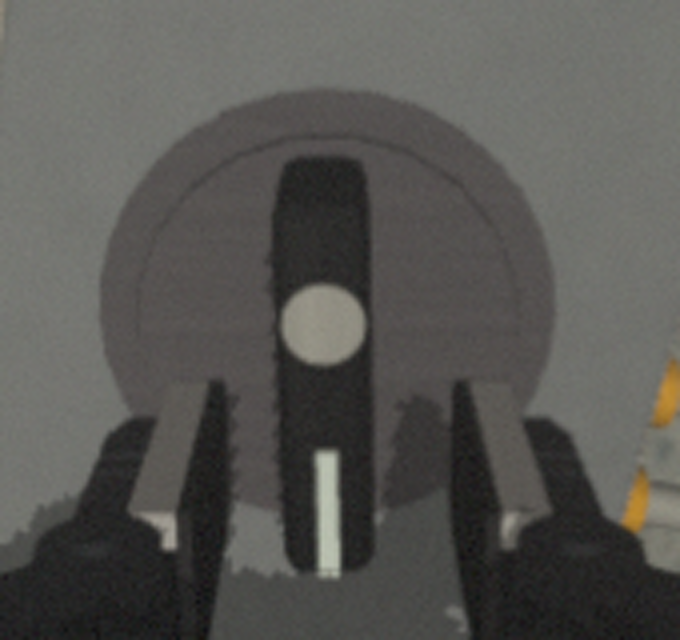

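Request:
move_arm(fingers=[35,35,35,35,35,35], linear=[[0.12,-0.1,1],[0,0,1],[0,0,1],[0,0,0.8],[0,0,0],[0,0,0]], turn=[[0,0,0],[0,0,0],[0,0,0],[0,0,0],[0,0,0],[0,0,0]])

```text
clock: 5.15
eef_pos: [0.4929, -0.0023, 0.0659]
eef_rot: [-0.0, 0.515, 0.857, -0.0]
contact_force: [0.4, -0.8, 0.1]
gripper_width: 0.0302
```

```bash
cat > m.py <<'E'
from h import *
s=get_state(); p,R=tool(); a=R.as_matrix()[:2,0]; az=np.arctan2(a[1],a[0])
print("t",round(s["clock"],2),"p",(p*1000).round(1),"x-az",round(az,4),"F",s["contact_force"].round(2),"M",s["moment"].round(3),"w",round(s["gripper_width"]*1000,1),"j7",round(s["joints"][6],3),"eff7",s["effort"][6].round(4))
E
python3 m.py; python3 m.py
```

```text
t 5.15 p [492.9  -2.3  65.9] x-az 2.0607 F [ 0.38 -0.81  0.11] M [ 0.018  0.011 -0.034] w 30.2 j7 0.644 eff7 0.0032
t 5.15 p [492.9  -2.3  65.9] x-az 2.0607 F [ 0.38 -0.81  0.11] M [ 0.018  0.011 -0.034] w 30.2 j7 0.644 eff7 0.0032
```

Request:
move_arm(fingers=[5,5,5,5,5,5], linear=[[0,0,0],[0,0,0],[0,0,0],[0,0,0],[0,0,0],[0,0,0]], turn=[[0,0,0],[0,0,0],[0,0,0],[0,0,0],[0,0,0],[0,0,0]], force=20)

```text
clock: 5.75
eef_pos: [0.4928, -0.0025, 0.0664]
eef_rot: [-0.0, 0.515, 0.857, -0.0]
contact_force: [-2.3, -1.7, 3.2]
gripper_width: 0.0136
```

```bash
python3 m.py
```

```text
t 5.75 p [492.8  -2.5  66.4] x-az 2.0607 F [-2.33 -1.69  3.23] M [-0.411  0.517  0.121] w 13.6 j7 0.644 eff7 -0.1272
```

Request:
move_arm(fingers=[5,5], linear=[[0,0,-0.04],[0,0,0]], turn=[[0,0,0],[0,0,0]])

```text
clock: 5.95
eef_pos: [0.4928, -0.0025, 0.0666]
eef_rot: [-0.0, 0.515, 0.857, -0.0]
contact_force: [-2.8, -1.8, 3.6]
gripper_width: 0.0137
```

```bash
python3 m.py
```

```text
t 5.95 p [492.8  -2.5  66.6] x-az 2.0607 F [-2.85 -1.81  3.61] M [-0.531  0.522  0.155] w 13.7 j7 0.644 eff7 -0.1288
```

Request:
move_arm(fingers=[5,5,5], linear=[[0,0,-0.08],[0,0,0],[0,0,0]], turn=[[0,0,0],[0,0,0],[0,0,0]])

```text
clock: 6.25
eef_pos: [0.4927, -0.0024, 0.0668]
eef_rot: [-0.0, 0.514, 0.858, -0.0]
contact_force: [0.6, -3.2, -9.7]
gripper_width: 0.0133
```

```bash
python3 m.py
```

```text
t 6.25 p [492.7  -2.4  66.8] x-az 2.0608 F [ 0.57 -3.16 -9.73] M [-0.667 -0.215  0.104] w 13.3 j7 0.643 eff7 -0.1245
```

Request:
move_arm(fingers=[5,5,5], linear=[[0,0,0.04],[0,0,0],[0,0,0]], turn=[[0,0,0],[0,0,-0.05],[0,0,0]])

```text
clock: 6.55
eef_pos: [0.4926, -0.0025, 0.0668]
eef_rot: [-0.0, 0.493, 0.87, -0.0]
contact_force: [-0.2, -3.1, -7.9]
gripper_width: 0.0135
```

```bash
python3 m.py
```

```text
t 6.55 p [492.6  -2.5  66.8] x-az 2.1094 F [-0.15 -3.12 -7.85] M [-0.638 -0.046 -0.201] w 13.5 j7 0.684 eff7 0.2719
```

Request:
move_arm(fingers=[5,5], linear=[[0,0,0],[0,0,0]], turn=[[0,0,-0.05],[0,0,0]])

```text
clock: 6.75
eef_pos: [0.4926, -0.0025, 0.0668]
eef_rot: [-0.0, 0.472, 0.882, -0.0]
contact_force: [0.6, -3.1, -8.6]
gripper_width: 0.0133
```

```bash
python3 m.py
```

```text
t 6.75 p [492.6  -2.5  66.8] x-az 2.1591 F [ 0.58 -3.14 -8.57] M [-0.703 -0.013 -0.134] w 13.3 j7 0.724 eff7 0.293
```

Request:
move_arm(fingers=[5,5], linear=[[0,0,0],[0,0,0]], turn=[[0,0,-0.05],[0,0,0]])

```text
clock: 6.95
eef_pos: [0.4925, -0.0025, 0.0668]
eef_rot: [-0.0, 0.449, 0.893, -0.0]
contact_force: [-1.2, -3.9, -9.8]
gripper_width: 0.0139
```

```bash
python3 m.py
```

```text
t 6.95 p [492.5  -2.5  66.8] x-az 2.2096 F [-1.21 -3.9  -9.78] M [-0.872  0.084  0.069] w 13.9 j7 0.765 eff7 0.0981
```

Request:
move_arm(fingers=[5,5], linear=[[0,0,0],[0,0,0]], turn=[[0,0,-0.05],[0,0,0]])

```text
clock: 7.15
eef_pos: [0.4925, -0.0026, 0.0668]
eef_rot: [-0.0, 0.427, 0.904, -0.0]
contact_force: [0.3, -4.6, -9.1]
gripper_width: 0.0131
```

```bash
python3 m.py
```

```text
t 7.15 p [492.5  -2.6  66.8] x-az 2.26 F [ 0.29 -4.62 -9.1 ] M [-1.021  0.183  0.231] w 13.1 j7 0.807 eff7 -0.0883
```

Request:
move_arm(fingers=[5,5], linear=[[0,0,0],[0,0,0]], turn=[[0,0,-0.05],[0,0,0]])

```text
clock: 7.35
eef_pos: [0.4924, -0.0026, 0.0668]
eef_rot: [-0.0, 0.404, 0.915, -0.0]
contact_force: [-2.6, -3.7, -9.8]
gripper_width: 0.0134
```

```bash
python3 m.py
```

```text
t 7.35 p [492.4  -2.6  66.8] x-az 2.309 F [-2.56 -3.74 -9.77] M [-1.034  0.197  0.136] w 13.4 j7 0.847 eff7 0.0291
```

Request:
move_arm(fingers=[5,5], linear=[[0,0,0],[0,0,0]], turn=[[0,0,-0.05],[0,0,0]])

```text
clock: 7.55
eef_pos: [0.4923, -0.0026, 0.0668]
eef_rot: [-0.001, 0.382, 0.924, -0.0]
contact_force: [-0.2, -5.1, -9.1]
gripper_width: 0.0137
```

```bash
python3 m.py
```

```text
t 7.55 p [492.3  -2.6  66.8] x-az 2.3575 F [-0.18 -5.13 -9.08] M [-1.005  0.23  -0.126] w 13.7 j7 0.888 eff7 0.2945
```

Request:
move_arm(fingers=[5,5], linear=[[0,0,0],[0,0,0]], turn=[[0,0,-0.05],[0,0,0]])

```text
clock: 7.75
eef_pos: [0.4922, -0.0027, 0.0668]
eef_rot: [-0.001, 0.359, 0.933, -0.0]
contact_force: [-1.9, -4.4, -9.5]
gripper_width: 0.0136
```

```bash
python3 m.py
```

```text
t 7.75 p [492.2  -2.7  66.8] x-az 2.408 F [-1.89 -4.4  -9.54] M [-1.035  0.286 -0.092] w 13.6 j7 0.929 eff7 0.2012
```

Request:
move_arm(fingers=[5,5], linear=[[0,0,0],[0,0,0]], turn=[[0,0,-0.05],[0,0,0]])

```text
clock: 7.95
eef_pos: [0.4922, -0.0028, 0.0668]
eef_rot: [-0.001, 0.335, 0.942, -0.001]
contact_force: [-1.3, -5.0, -9.7]
gripper_width: 0.0129
```

```bash
python3 m.py
```

```text
t 7.95 p [492.2  -2.8  66.8] x-az 2.4588 F [-1.32 -5.05 -9.71] M [-1.17   0.313  0.015] w 12.9 j7 0.971 eff7 0.0768
```

Request:
move_arm(fingers=[5,5], linear=[[0,0,0],[0,0,0]], turn=[[0,0,-0.05],[0,0,0]])

```text
clock: 8.15
eef_pos: [0.4921, -0.0028, 0.0668]
eef_rot: [-0.001, 0.311, 0.95, -0.001]
contact_force: [-1.1, -5.0, -8.9]
gripper_width: 0.0133
```

```bash
python3 m.py
```

```text
t 8.15 p [492.1  -2.8  66.8] x-az 2.5094 F [-1.08 -4.97 -8.91] M [-1.186  0.317  0.179] w 13.3 j7 1.013 eff7 -0.0706
```

Request:
move_arm(fingers=[5,5], linear=[[0,0,0],[0,0,0]], turn=[[0,0,-0.05],[0,0,0]])

```text
clock: 8.35
eef_pos: [0.4921, -0.0029, 0.0668]
eef_rot: [-0.001, 0.287, 0.958, -0.001]
contact_force: [-1.7, -5.7, -8.9]
gripper_width: 0.0137
```

```bash
python3 m.py
```

```text
t 8.35 p [492.1  -2.9  66.8] x-az 2.5592 F [-1.67 -5.71 -8.88] M [-1.16   0.392  0.163] w 13.7 j7 1.054 eff7 -0.0467
```

Request:
move_arm(fingers=[5,5], linear=[[0,0,0],[0,0,0]], turn=[[0,0,-0.05],[0,0,0]])

```text
clock: 8.55
eef_pos: [0.492, -0.003, 0.0668]
eef_rot: [-0.001, 0.264, 0.965, -0.001]
contact_force: [-1.7, -5.3, -8.3]
gripper_width: 0.0132
```

```bash
python3 m.py
```

```text
t 8.55 p [492.   -3.   66.8] x-az 2.608 F [-1.74 -5.28 -8.3 ] M [-1.192  0.399  0.005] w 13.2 j7 1.095 eff7 0.1821
```

Request:
move_arm(fingers=[5,5], linear=[[0,0,0],[0,0,0]], turn=[[0,0,-0.05],[0,0,0]])

```text
clock: 8.75
eef_pos: [0.492, -0.003, 0.0668]
eef_rot: [-0.001, 0.24, 0.971, -0.0]
contact_force: [-2.0, -6.3, -8.6]
gripper_width: 0.0134
```

```bash
python3 m.py
```

```text
t 8.75 p [492.   -3.   66.8] x-az 2.6575 F [-2.   -6.32 -8.63] M [-1.163  0.402 -0.144] w 13.4 j7 1.136 eff7 0.2305
```

Request:
move_arm(fingers=[5,5], linear=[[0,0,0],[0,0,0]], turn=[[0,0,-0.05],[0,0,0]])

```text
clock: 8.95
eef_pos: [0.4919, -0.0031, 0.0668]
eef_rot: [-0.001, 0.215, 0.977, -0.001]
contact_force: [-2.3, -5.7, -8.1]
gripper_width: 0.0133
```

```bash
python3 m.py
```

```text
t 8.95 p [491.9  -3.1  66.8] x-az 2.7075 F [-2.27 -5.66 -8.12] M [-1.187  0.395 -0.076] w 13.3 j7 1.178 eff7 0.2418
```

Request:
move_arm(fingers=[5,5], linear=[[0,0,0],[0,0,0]], turn=[[0,0,-0.05],[0,0,0]])

```text
clock: 9.15
eef_pos: [0.4919, -0.0032, 0.0668]
eef_rot: [-0.001, 0.191, 0.982, -0.001]
contact_force: [-2.6, -5.1, -7.9]
gripper_width: 0.0132
```

```bash
python3 m.py
```

```text
t 9.15 p [491.9  -3.2  66.8] x-az 2.7582 F [-2.56 -5.09 -7.88] M [-1.199  0.432 -0.017] w 13.2 j7 1.22 eff7 0.1094
```

Request:
move_arm(fingers=[5,5], linear=[[0,0,0],[0,0,0]], turn=[[0,0,-0.05],[0,0,0]])

```text
clock: 9.35
eef_pos: [0.4919, -0.0033, 0.0668]
eef_rot: [-0.001, 0.166, 0.986, -0.001]
contact_force: [-2.0, -5.2, -8.6]
gripper_width: 0.0132
```

```bash
python3 m.py
```

```text
t 9.35 p [491.9  -3.3  66.8] x-az 2.8089 F [-2.02 -5.24 -8.62] M [-1.347  0.473  0.219] w 13.2 j7 1.262 eff7 -0.0492
```

Request:
move_arm(fingers=[5,5], linear=[[0,0,0],[0,0,0]], turn=[[0,0,-0.05],[0,0,0]])

```text
clock: 9.55
eef_pos: [0.4918, -0.0034, 0.0668]
eef_rot: [-0.001, 0.141, 0.99, -0.001]
contact_force: [-2.6, -5.5, -8.3]
gripper_width: 0.0136
```

```bash
python3 m.py
```

```text
t 9.55 p [491.8  -3.4  66.8] x-az 2.8589 F [-2.6  -5.53 -8.3 ] M [-1.393  0.411  0.181] w 13.6 j7 1.304 eff7 -0.0602
```

Request:
move_arm(fingers=[5,5], linear=[[0,0,0],[0,0,0]], turn=[[0,0,-0.05],[0,0,0]])

```text
clock: 9.75
eef_pos: [0.4918, -0.0034, 0.0667]
eef_rot: [-0.001, 0.116, 0.993, -0.001]
contact_force: [-2.7, -6.5, -8.3]
gripper_width: 0.0135
```

```bash
python3 m.py
```

```text
t 9.75 p [491.8  -3.4  66.7] x-az 2.9086 F [-2.69 -6.48 -8.34] M [-1.382  0.511  0.139] w 13.5 j7 1.345 eff7 -0.0015
```

Request:
move_arm(fingers=[5,5], linear=[[0,0,0],[0,0,0]], turn=[[0,0,-0.05],[0,0,0]])

```text
clock: 9.95
eef_pos: [0.4918, -0.0035, 0.0667]
eef_rot: [-0.001, 0.092, 0.996, -0.001]
contact_force: [-2.8, -7.7, -7.8]
gripper_width: 0.0134
```

```bash
python3 m.py
```

```text
t 9.95 p [491.8  -3.5  66.7] x-az 2.9578 F [-2.83 -7.67 -7.81] M [-1.381  0.462  0.062] w 13.4 j7 1.387 eff7 0.1204
```

Request:
move_arm(fingers=[5,5], linear=[[0,0,0],[0,0,0]], turn=[[0,0,-0.05],[0,0,0]])

```text
clock: 10.15
eef_pos: [0.4918, -0.0036, 0.0668]
eef_rot: [-0.001, 0.067, 0.998, -0.001]
contact_force: [-1.9, -6.3, -8.4]
gripper_width: 0.0137
```

```bash
python3 m.py
```

```text
t 10.15 p [491.8  -3.6  66.8] x-az 3.0079 F [-1.88 -6.32 -8.44] M [-1.452  0.469  0.014] w 13.7 j7 1.428 eff7 0.1212
```

Request:
move_arm(fingers=[5,5], linear=[[0,0,0],[0,0,0]], turn=[[0,0,-0.05],[0,0,0]])

```text
clock: 10.35
eef_pos: [0.4917, -0.0036, 0.0668]
eef_rot: [-0.001, 0.042, 0.999, -0.001]
contact_force: [-2.3, -7.3, -8.8]
gripper_width: 0.0135
```

```bash
python3 m.py
```

```text
t 10.35 p [491.7  -3.6  66.8] x-az 3.0578 F [-2.3  -7.27 -8.8 ] M [-1.446  0.489 -0.016] w 13.5 j7 1.47 eff7 0.1223
```

Request:
move_arm(fingers=[5,5], linear=[[0,0,0],[0,0,0]], turn=[[0,0,-0.05],[0,0,0]])

```text
clock: 10.55
eef_pos: [0.4917, -0.0038, 0.0668]
eef_rot: [-0.001, 0.017, 1.0, -0.001]
contact_force: [-2.7, -6.3, -7.9]
gripper_width: 0.0136
```

```bash
python3 m.py
```

```text
t 10.55 p [491.7  -3.8  66.8] x-az 3.1077 F [-2.71 -6.28 -7.87] M [-1.496  0.447 -0.04 ] w 13.6 j7 1.512 eff7 0.1238
```

Request:
move_arm(fingers=[5,5], linear=[[0,0,0],[0,0,0]], turn=[[0,0,-0.05],[0,0,0]])

```text
clock: 10.75
eef_pos: [0.4917, -0.0038, 0.0668]
eef_rot: [-0.001, -0.008, 1.0, -0.001]
contact_force: [-2.2, -6.9, -7.9]
gripper_width: 0.0135
```

```bash
python3 m.py
```

```text
t 10.75 p [491.7  -3.8  66.8] x-az -3.1255 F [-2.25 -6.88 -7.89] M [-1.5    0.474 -0.01 ] w 13.5 j7 1.554 eff7 0.1189
```

Request:
move_arm(fingers=[5,5], linear=[[0,0,0],[0,0,0]], turn=[[0,0,-0.05],[0,0,0]])

```text
clock: 10.95
eef_pos: [0.4917, -0.0039, 0.0667]
eef_rot: [-0.002, -0.033, 0.999, -0.001]
contact_force: [-3.0, -7.3, -8.1]
gripper_width: 0.0135
```

```bash
python3 m.py
```

```text
t 10.95 p [491.7  -3.9  66.7] x-az -3.0756 F [-3.   -7.34 -8.11] M [-1.546  0.464  0.007] w 13.5 j7 1.596 eff7 0.1218
```

Request:
move_arm(fingers=[5,5], linear=[[0,0,0],[0,0,0]], turn=[[0,0,-0.05],[0,0,0]])

```text
clock: 11.15
eef_pos: [0.4917, -0.004, 0.0668]
eef_rot: [-0.002, -0.058, 0.998, -0.001]
contact_force: [-2.6, -6.8, -7.6]
gripper_width: 0.0131
```

```bash
python3 m.py
```

```text
t 11.15 p [491.7  -4.   66.8] x-az -3.0257 F [-2.64 -6.76 -7.63] M [-1.543  0.499  0.047] w 13.1 j7 1.638 eff7 0.1148
```

Request:
move_arm(fingers=[5,5], linear=[[0,0,0],[0,0,0]], turn=[[0,0,-0.05],[0,0,0]])

```text
clock: 11.35
eef_pos: [0.4917, -0.0041, 0.0667]
eef_rot: [-0.002, -0.083, 0.997, -0.001]
contact_force: [-2.9, -6.7, -8.3]
gripper_width: 0.0136
```

```bash
python3 m.py
```

```text
t 11.35 p [491.7  -4.1  66.7] x-az -2.9758 F [-2.86 -6.72 -8.26] M [-1.623  0.491  0.034] w 13.6 j7 1.679 eff7 0.1274
```

Request:
move_arm(fingers=[5,5], linear=[[0,0,0],[0,0,0]], turn=[[0,0,-0.05],[0,0,0]])

```text
clock: 11.55
eef_pos: [0.4917, -0.0042, 0.0668]
eef_rot: [-0.002, -0.108, 0.994, -0.001]
contact_force: [-2.9, -7.2, -8.4]
gripper_width: 0.0138
```

```bash
python3 m.py
```

```text
t 11.55 p [491.7  -4.2  66.8] x-az -2.9259 F [-2.91 -7.16 -8.4 ] M [-1.587  0.423  0.039] w 13.8 j7 1.721 eff7 0.1251
```

Request:
move_arm(fingers=[5,5], linear=[[0,0,0],[0,0,0]], turn=[[0,0,-0.05],[0,0,0]])

```text
clock: 11.75
eef_pos: [0.4917, -0.0043, 0.0667]
eef_rot: [-0.002, -0.132, 0.991, -0.001]
contact_force: [-2.4, -7.9, -7.7]
gripper_width: 0.0138
```

```bash
python3 m.py
```

```text
t 11.75 p [491.7  -4.3  66.7] x-az -2.8759 F [-2.39 -7.91 -7.75] M [-1.65   0.476  0.023] w 13.8 j7 1.763 eff7 0.1297
```

Request:
move_arm(fingers=[5,5], linear=[[0,0,0],[0,0,0]], turn=[[0,0,-0.05],[0,0,0]])

```text
clock: 11.95
eef_pos: [0.4917, -0.0044, 0.0668]
eef_rot: [-0.002, -0.157, 0.988, -0.001]
contact_force: [-2.3, -9.0, -7.9]
gripper_width: 0.0134
```

```bash
python3 m.py
```

```text
t 11.95 p [491.7  -4.4  66.8] x-az -2.826 F [-2.33 -9.02 -7.87] M [-1.715  0.409  0.049] w 13.4 j7 1.805 eff7 0.1143
```

Request:
move_arm(fingers=[5,5], linear=[[0,0,0],[0,0,0]], turn=[[0,0,-0.05],[0,0,0]])

```text
clock: 12.15
eef_pos: [0.4918, -0.0045, 0.0668]
eef_rot: [-0.002, -0.182, 0.983, -0.001]
contact_force: [-1.8, -8.3, -8.1]
gripper_width: 0.0137
```

```bash
python3 m.py
```

```text
t 12.15 p [491.8  -4.5  66.8] x-az -2.7765 F [-1.84 -8.33 -8.1 ] M [-1.727  0.432 -0.097] w 13.7 j7 1.847 eff7 0.2078
```

Request:
move_arm(fingers=[5,5], linear=[[0,0,0],[0,0,0]], turn=[[0,0,-0.05],[0,0,0]])

```text
clock: 12.35
eef_pos: [0.4918, -0.0045, 0.0668]
eef_rot: [-0.002, -0.206, 0.979, -0.001]
contact_force: [-2.1, -7.9, -8.6]
gripper_width: 0.0133
```

```bash
python3 m.py
```

```text
t 12.35 p [491.8  -4.5  66.8] x-az -2.727 F [-2.13 -7.92 -8.64] M [-1.71   0.44  -0.205] w 13.3 j7 1.889 eff7 0.3162
```

Request:
move_arm(fingers=[5,5], linear=[[0,0,0],[0,0,0]], turn=[[0,0,-0.05],[0,0,0]])

```text
clock: 12.55
eef_pos: [0.4918, -0.0046, 0.0668]
eef_rot: [-0.002, -0.23, 0.973, -0.001]
contact_force: [-1.7, -8.0, -8.2]
gripper_width: 0.0134
```

```bash
python3 m.py
```

```text
t 12.55 p [491.8  -4.6  66.8] x-az -2.6776 F [-1.7  -8.04 -8.17] M [-1.823  0.313 -0.229] w 13.4 j7 1.931 eff7 0.4009
```

Request:
move_arm(fingers=[5,5], linear=[[0,0,0],[0,0,0]], turn=[[0,0,-0.03],[0,0,0]])

```text
clock: 12.75
eef_pos: [0.4919, -0.0047, 0.0668]
eef_rot: [-0.002, -0.244, 0.97, -0.001]
contact_force: [-1.9, -7.5, -8.1]
gripper_width: 0.0133
```

```bash
python3 m.py
```

```text
t 12.75 p [491.9  -4.7  66.8] x-az -2.6483 F [-1.89 -7.46 -8.09] M [-1.802  0.363 -0.289] w 13.3 j7 1.956 eff7 0.3786
```

Request:
move_arm(fingers=[5,5,5,5,5,5,5], linear=[[0,0,0],[0,0,0],[0,0,0],[0,0,0],[0,0,0],[0,0,0],[0,0,0]], turn=[[0,0,0.1],[0,0,0.1],[0,0,0.1],[0,0,0.1],[0,0,0.1],[0,0,0],[0,0,0]])

```text
clock: 13.45
eef_pos: [0.4917, -0.0038, 0.0667]
eef_rot: [-0.002, 0.002, 1.0, -0.001]
contact_force: [-2.3, -7.4, -7.8]
gripper_width: 0.0134
```

```bash
python3 m.py
```

```text
t 13.45 p [491.7  -3.8  66.7] x-az 3.1369 F [-2.33 -7.42 -7.75] M [-1.56   0.47   0.028] w 13.4 j7 1.536 eff7 -0.0145
```

Request:
move_arm(fingers=[5,5], linear=[[0,0,0],[0,0,0]], turn=[[0,0,0.1],[0,0,0]])

```text
clock: 13.65
eef_pos: [0.4917, -0.0036, 0.0668]
eef_rot: [-0.001, 0.053, 0.999, -0.001]
contact_force: [-2.2, -6.0, -7.7]
gripper_width: 0.0136
```

```bash
python3 m.py
```

```text
t 13.65 p [491.7  -3.6  66.8] x-az 3.0352 F [-2.23 -6.03 -7.73] M [-1.501  0.466 -0.018] w 13.6 j7 1.451 eff7 -0.2469
```

Request:
move_arm(fingers=[5,5], linear=[[0,0,0],[0,0,0]], turn=[[0,0,0.05],[0,0,0]])

```text
clock: 13.85
eef_pos: [0.4918, -0.0036, 0.0668]
eef_rot: [-0.001, 0.078, 0.997, -0.001]
contact_force: [-2.5, -7.0, -7.1]
gripper_width: 0.0139
```

```bash
python3 m.py
```

```text
t 13.85 p [491.8  -3.6  66.8] x-az 2.9861 F [-2.47 -6.99 -7.08] M [-1.419  0.443 -0.056] w 13.9 j7 1.41 eff7 -0.0876
```

Request:
move_arm(fingers=[5,5], linear=[[0,0,0],[0,0,0]], turn=[[0,0,0.05],[0,0,0]])

```text
clock: 14.05
eef_pos: [0.4918, -0.0034, 0.0668]
eef_rot: [-0.001, 0.102, 0.995, -0.001]
contact_force: [-1.7, -6.4, -7.9]
gripper_width: 0.0137
```

```bash
python3 m.py
```

```text
t 14.05 p [491.8  -3.4  66.8] x-az 2.9363 F [-1.71 -6.39 -7.88] M [-1.326  0.489 -0.063] w 13.7 j7 1.368 eff7 -0.116
```

Request:
move_arm(fingers=[5,5], linear=[[0,0,0],[0,0,0]], turn=[[0,0,0.05],[0,0,0]])

```text
clock: 14.25
eef_pos: [0.4918, -0.0034, 0.0667]
eef_rot: [-0.001, 0.127, 0.992, -0.001]
contact_force: [-2.7, -6.1, -7.5]
gripper_width: 0.0136
```

```bash
python3 m.py
```

```text
t 14.25 p [491.8  -3.4  66.7] x-az 2.887 F [-2.71 -6.12 -7.47] M [-1.355  0.388  0.084] w 13.6 j7 1.327 eff7 -0.2114
```

Request:
move_arm(fingers=[5,5], linear=[[0,0,0],[0,0,0]], turn=[[0,0,0.05],[0,0,0]])

```text
clock: 14.45
eef_pos: [0.4918, -0.0033, 0.0668]
eef_rot: [-0.001, 0.152, 0.988, -0.001]
contact_force: [-2.5, -6.6, -9.3]
gripper_width: 0.0135
```

```bash
python3 m.py
```

```text
t 14.45 p [491.8  -3.3  66.8] x-az 2.8371 F [-2.51 -6.59 -9.3 ] M [-1.382  0.511  0.11 ] w 13.5 j7 1.285 eff7 -0.243
```

Request:
move_arm(fingers=[5,5], linear=[[0,0,0],[0,0,0]], turn=[[0,0,0.05],[0,0,0]])

```text
clock: 14.65
eef_pos: [0.4919, -0.0032, 0.0668]
eef_rot: [-0.001, 0.176, 0.984, -0.001]
contact_force: [-2.3, -5.7, -8.6]
gripper_width: 0.0136
```

```bash
python3 m.py
```

```text
t 14.65 p [491.9  -3.2  66.8] x-az 2.7867 F [-2.27 -5.66 -8.6 ] M [-1.29   0.463  0.051] w 13.6 j7 1.243 eff7 -0.1598
```

Request:
move_arm(fingers=[5,5], linear=[[0,0,0],[0,0,0]], turn=[[0,0,0.05],[0,0,0]])

```text
clock: 14.85
eef_pos: [0.4919, -0.0031, 0.0667]
eef_rot: [-0.001, 0.201, 0.98, -0.001]
contact_force: [-2.1, -5.6, -8.1]
gripper_width: 0.0134
```

```bash
python3 m.py
```

```text
t 14.85 p [491.9  -3.1  66.7] x-az 2.736 F [-2.05 -5.61 -8.08] M [-1.268  0.44  -0.06 ] w 13.4 j7 1.201 eff7 -0.0335
```

Request:
move_arm(fingers=[5,5], linear=[[0,0,0],[0,0,0]], turn=[[0,0,0.05],[0,0,0]])

```text
clock: 15.05
eef_pos: [0.492, -0.0031, 0.0668]
eef_rot: [-0.001, 0.226, 0.974, -0.001]
contact_force: [-2.3, -5.8, -9.2]
gripper_width: 0.0136
```

```bash
python3 m.py
```

```text
t 15.05 p [492.   -3.1  66.8] x-az 2.6856 F [-2.3  -5.8  -9.18] M [-1.137  0.411 -0.214] w 13.6 j7 1.159 eff7 0.0892
```

Request:
move_arm(fingers=[5,5], linear=[[0,0,0],[0,0,0]], turn=[[0,0,0.05],[0,0,0]])

```text
clock: 15.25
eef_pos: [0.492, -0.003, 0.0668]
eef_rot: [-0.001, 0.25, 0.968, -0.001]
contact_force: [-2.4, -6.2, -8.0]
gripper_width: 0.013
```

```bash
python3 m.py
```

```text
t 15.25 p [492.   -3.   66.8] x-az 2.6358 F [-2.4  -6.22 -8.  ] M [-1.169  0.359 -0.128] w 13.0 j7 1.118 eff7 0.053
```

Request:
move_arm(fingers=[5,5], linear=[[0,0,0],[0,0,0]], turn=[[0,0,0.05],[0,0,0]])

```text
clock: 15.45
eef_pos: [0.492, -0.0029, 0.0668]
eef_rot: [-0.001, 0.274, 0.962, -0.001]
contact_force: [-1.6, -5.5, -8.6]
gripper_width: 0.0133
```

```bash
python3 m.py
```

```text
t 15.45 p [492.   -2.9  66.8] x-az 2.5872 F [-1.6  -5.51 -8.57] M [-1.17   0.408  0.088] w 13.3 j7 1.077 eff7 -0.201
```

Request:
move_arm(fingers=[5,5], linear=[[0,0,0],[0,0,0]], turn=[[0,0,0.05],[0,0,0]])

```text
clock: 15.65
eef_pos: [0.4921, -0.0029, 0.0668]
eef_rot: [-0.001, 0.297, 0.955, -0.001]
contact_force: [-1.1, -6.6, -7.9]
gripper_width: 0.0135
```

```bash
python3 m.py
```

```text
t 15.65 p [492.1  -2.9  66.8] x-az 2.5375 F [-1.11 -6.59 -7.9 ] M [-1.237  0.366  0.056] w 13.5 j7 1.036 eff7 -0.2028
```

Request:
move_arm(fingers=[5,5], linear=[[0,0,0],[0,0,0]], turn=[[0,0,0.05],[0,0,0]])

```text
clock: 15.85
eef_pos: [0.4922, -0.0028, 0.0668]
eef_rot: [-0.001, 0.321, 0.947, -0.001]
contact_force: [-0.6, -5.4, -8.8]
gripper_width: 0.0134
```

```bash
python3 m.py
```

```text
t 15.85 p [492.2  -2.8  66.8] x-az 2.4874 F [-0.62 -5.42 -8.8 ] M [-1.179  0.368  0.079] w 13.4 j7 0.994 eff7 -0.2061
```

Request:
move_arm(fingers=[5,5], linear=[[0,0,0],[0,0,0]], turn=[[0,0,0.05],[0,0,0]])

```text
clock: 16.05
eef_pos: [0.4922, -0.0027, 0.0668]
eef_rot: [-0.001, 0.345, 0.939, -0.001]
contact_force: [-1.6, -5.5, -9.0]
gripper_width: 0.0132
```

```bash
python3 m.py
```

```text
t 16.05 p [492.2  -2.7  66.8] x-az 2.4366 F [-1.62 -5.5  -8.96] M [-1.084  0.331 -0.074] w 13.2 j7 0.952 eff7 -0.0671
```

Request:
move_arm(fingers=[5,5], linear=[[0,0,0],[0,0,0]], turn=[[0,0,0.05],[0,0,0]])

```text
clock: 16.25
eef_pos: [0.4923, -0.0027, 0.0668]
eef_rot: [-0.001, 0.369, 0.929, -0.0]
contact_force: [-1.2, -5.0, -9.4]
gripper_width: 0.0134
```

```bash
python3 m.py
```

```text
t 16.25 p [492.3  -2.7  66.8] x-az 2.3857 F [-1.24 -5.02 -9.36] M [-1.03   0.24  -0.177] w 13.4 j7 0.911 eff7 0.1164
```

Request:
move_arm(fingers=[5,5], linear=[[0,0,0],[0,0,0]], turn=[[0,0,0.05],[0,0,0]])

```text
clock: 16.45
eef_pos: [0.4923, -0.0026, 0.0668]
eef_rot: [-0.001, 0.392, 0.92, -0.0]
contact_force: [-1.5, -4.8, -10.2]
gripper_width: 0.0137
```

```bash
python3 m.py
```

```text
t 16.45 p [492.3  -2.6  66.8] x-az 2.3365 F [ -1.48  -4.85 -10.21] M [-0.994  0.178 -0.207] w 13.7 j7 0.87 eff7 0.0208
```

Request:
move_arm(fingers=[5,5], linear=[[0,0,0],[0,0,0]], turn=[[0,0,0.05],[0,0,0]])

```text
clock: 16.65
eef_pos: [0.4924, -0.0026, 0.0668]
eef_rot: [-0.0, 0.414, 0.91, -0.001]
contact_force: [-1.9, -6.2, -9.4]
gripper_width: 0.0136
```

```bash
python3 m.py
```

```text
t 16.65 p [492.4  -2.6  66.8] x-az 2.2883 F [-1.87 -6.21 -9.41] M [-1.149  0.231  0.086] w 13.6 j7 0.829 eff7 -0.2468
```

Request:
move_arm(fingers=[5,5], linear=[[0,0,0],[0,0,0]], turn=[[0,0,0.05],[0,0,0]])

```text
clock: 16.85
eef_pos: [0.4925, -0.0025, 0.0668]
eef_rot: [-0.0, 0.437, 0.9, -0.001]
contact_force: [-1.3, -5.6, -10.6]
gripper_width: 0.0133
```

```bash
python3 m.py
```

```text
t 16.85 p [492.5  -2.5  66.8] x-az 2.2382 F [ -1.27  -5.58 -10.64] M [-1.15   0.21   0.132] w 13.3 j7 0.788 eff7 -0.2539
```

Request:
move_arm(fingers=[5,5], linear=[[0,0,0],[0,0,0]], turn=[[0,0,0.05],[0,0,0]])

```text
clock: 17.05
eef_pos: [0.4925, -0.0025, 0.0668]
eef_rot: [-0.0, 0.459, 0.888, -0.0]
contact_force: [-0.8, -5.0, -10.8]
gripper_width: 0.0136
```

```bash
python3 m.py
```

```text
t 17.05 p [492.5  -2.5  66.8] x-az 2.1876 F [ -0.78  -5.05 -10.82] M [-1.     0.217 -0.063] w 13.6 j7 0.747 eff7 -0.0777
```

Request:
move_arm(fingers=[5,5], linear=[[0,0,0],[0,0,0]], turn=[[0,0,0.05],[0,0,0]])

```text
clock: 17.25
eef_pos: [0.4926, -0.0024, 0.0668]
eef_rot: [-0.0, 0.481, 0.877, -0.0]
contact_force: [-2.1, -5.4, -10.2]
gripper_width: 0.0131
```

```bash
python3 m.py
```

```text
t 17.25 p [492.6  -2.4  66.8] x-az 2.1383 F [ -2.12  -5.38 -10.21] M [-0.992  0.177 -0.274] w 13.1 j7 0.707 eff7 0.0905
```

Request:
move_arm(fingers=[5,5], linear=[[0,0,0],[0,0,0]], turn=[[0,0,0.05],[0,0,0]])

```text
clock: 17.45
eef_pos: [0.4927, -0.0024, 0.0668]
eef_rot: [-0.0, 0.502, 0.865, -0.0]
contact_force: [-1.0, -5.2, -11.4]
gripper_width: 0.0136
```

```bash
python3 m.py
```

```text
t 17.45 p [492.7  -2.4  66.8] x-az 2.0902 F [ -0.95  -5.21 -11.38] M [-1.051  0.099 -0.206] w 13.6 j7 0.667 eff7 -0.0198
```

Request:
move_arm(fingers=[5,5,35,35,35,35,35], linear=[[0,0,0],[0,0,0],[0,0,0],[0,0,0],[0,0,0],[0,0,0],[0,0,0]], turn=[[0,0,0.02],[0,0,0],[0,0,0],[0,0,0],[0,0,0],[0,0,0],[0,0,0]])

```text
clock: 18.15
eef_pos: [0.4935, -0.0018, 0.0675]
eef_rot: [0.0, 0.51, 0.86, 0.001]
contact_force: [0.7, 0.5, 0.3]
gripper_width: 0.0298
```

```bash
python3 m.py
```

```text
t 18.15 p [493.5  -1.8  67.5] x-az 2.0713 F [0.72 0.55 0.3 ] M [-0.048  0.021  0.034] w 29.8 j7 0.651 eff7 0.0008
```

Request:
move_arm(fingers=[35,35,35,35,35,35], linear=[[0,0,-1],[0,0,-2],[0,0,-3],[0,0,-1],[0,0,0],[0,0,0]], turn=[[0,0,0],[0,0,0],[0,0,0],[0,0,0],[0,0,0],[0,0,0]])

```text
clock: 18.75
eef_pos: [0.4925, -0.0021, 0.1368]
eef_rot: [-0.0, 0.51, 0.86, -0.0]
contact_force: [-0.2, -0.0, -0.5]
gripper_width: 0.0294
```

```bash
python3 m.py; python3 - <<'E'
from h import *
im,d=get_image("wrist"); cv2.imwrite("pics/w4.png",im)
E
```

```text
t 18.75 p [492.5  -2.1 136.8] x-az 2.071 F [-0.19 -0.   -0.46] M [-0.046 -0.017 -0.014] w 29.4 j7 0.586 eff7 -0.0025
```

View pics/w4.png

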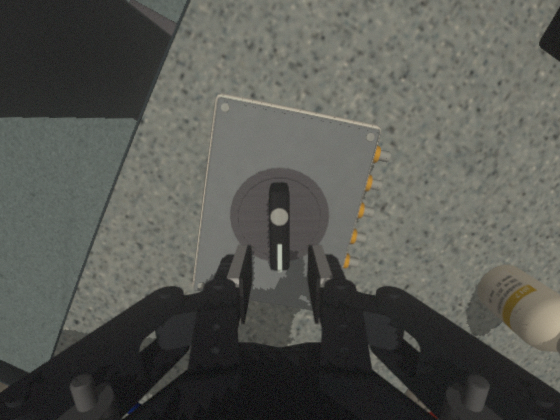

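```bash
python3 - <<'E'
from h import *
p,R=tool(); print(p)
im,d=get_image("wrist"); cv2.imwrite("pics/c5.png",cv2.resize(im[160:300,205:355],(600,560),interpolation=2))
for uv,z in(((279.5,184),.091),((280,270),.091),((279.5,217),.091),((280,214),.06)):
    q=pix2w("wrist",*uv,z=z); print(q.round(4),(R.inv().apply(q-p)*100).round(2))
E
```

```text
[ 0.49218136 -0.00208412  0.1363054 ]
[0.4771 0.0266 0.091 ] [3.23 0.06 4.53]
[ 0.5076 -0.0283  0.091 ] [-3.05  0.1   4.53]
[0.4881 0.0066 0.091 ] [0.96 0.06 4.53]
[ 0.4921 -0.      0.06  ] [0.18 0.11 7.63]
```

View pics/c5.png

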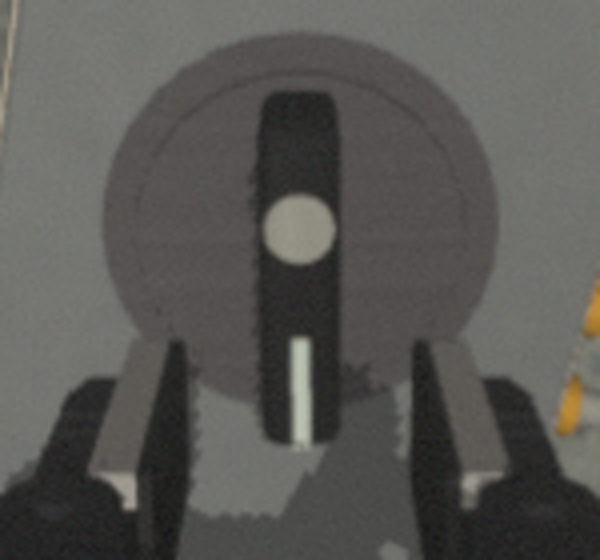

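Request:
move_arm(fingers=[0,0,0,0,0,0,0,0], linear=[[0.1,0.05,0],[0,0,0],[0,0,1],[0,0,1],[0,0,1],[0,0,0.8],[0,0,0],[0,0,0]], turn=[[0,0,0],[0,0,0],[0,0,0],[0,0,0],[0,0,0],[0,0,0],[0,0,0],[0,0,0]])

```text
clock: 19.65
eef_pos: [0.4929, -0.0012, 0.0988]
eef_rot: [-0.0, 0.51, 0.86, -0.0]
contact_force: [-0.4, -0.6, -0.7]
gripper_width: -0.0001
```

```bash
python3 m.py; python3 - <<'E'
from h import *
im,d=get_image("wrist"); cv2.imwrite("pics/c6.png",cv2.resize(im[160:300,205:355],(600,560),interpolation=2))
E
```

```text
t 19.65 p [492.9  -1.2  98.8] x-az 2.0707 F [-0.43 -0.57 -0.7 ] M [-0.028  0.034 -0.022] w -0.1 j7 0.619 eff7 0.0032
```

View pics/c6.png

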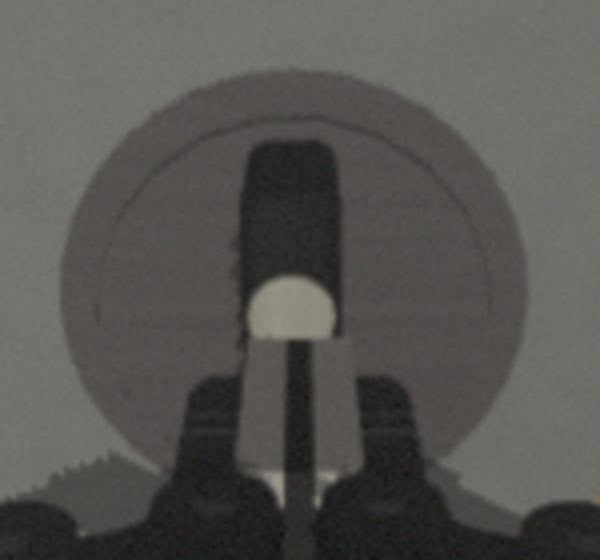

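Request:
move_arm(fingers=[0,0,0,0,0], linear=[[0,-0.07,0.3],[0,0,0.3],[0,0,0.1],[0,0,0],[0,0,0]], turn=[[0,0,0],[0,0,0],[0,0,0],[0,0,0],[0,0,0]])

```text
clock: 20.2
eef_pos: [0.4924, -0.0014, 0.0921]
eef_rot: [-0.0, 0.51, 0.86, 0.0]
contact_force: [-0.8, 0.3, 0.4]
gripper_width: -0.0004
```

Request:
move_arm(fingers=[0,0,0], linear=[[0,0,0.1],[0,0,0],[0,0,0]], turn=[[0,0,0],[0,0,0],[0,0,0]])

```text
clock: 20.5
eef_pos: [0.4925, -0.0014, 0.0912]
eef_rot: [0.0, 0.51, 0.86, 0.0]
contact_force: [1.5, -0.1, 0.8]
gripper_width: 0.0002
```

```bash
python3 m.py
```

```text
t 20.5 p [492.5  -1.4  91.2] x-az 2.0708 F [ 1.49 -0.13  0.82] M [ 0.074 -0.04   0.023] w 0.2 j7 0.627 eff7 0.0011
```

Request:
move_arm(fingers=[0,0,0], linear=[[0,0,0.1],[0,0,0],[0,0,0]], turn=[[0,0,0],[0,0,0],[0,0,0]])

```text
clock: 20.8
eef_pos: [0.4925, -0.0014, 0.0903]
eef_rot: [0.0, 0.51, 0.86, 0.0]
contact_force: [-0.3, 0.7, 3.9]
gripper_width: 0.0
```

```bash
python3 m.py
```

```text
t 20.8 p [492.5  -1.4  90.3] x-az 2.0708 F [-0.27  0.67  3.93] M [ 0.012  0.144 -0.012] w 0.0 j7 0.628 eff7 -0.0004
```

Request:
move_arm(fingers=[0,0,0], linear=[[0,0,0.1],[0,0,0],[0,0,0]], turn=[[0,0,0],[0,0,0],[0,0,0]])

```text
clock: 21.1
eef_pos: [0.4925, -0.0014, 0.0892]
eef_rot: [0.0, 0.51, 0.86, 0.0]
contact_force: [-1.0, 1.8, 4.2]
gripper_width: -0.0
```

Request:
move_arm(fingers=[0,0,0], linear=[[0,0,0.06],[0,0,0],[0,0,0]], turn=[[0,0,0],[0,0,0],[0,0,0]])

```text
clock: 21.4
eef_pos: [0.4925, -0.0013, 0.0886]
eef_rot: [0.0, 0.51, 0.86, 0.0]
contact_force: [-1.3, -0.1, 5.0]
gripper_width: 0.0
```

Request:
move_arm(fingers=[0,0,0], linear=[[0,0,0.06],[0,0,0],[0,0,0]], turn=[[0,0,0],[0,0,0],[0,0,0]])

```text
clock: 21.7
eef_pos: [0.4925, -0.0014, 0.088]
eef_rot: [0.0, 0.51, 0.86, 0.0]
contact_force: [-0.9, 0.0, 5.9]
gripper_width: 0.0003
```

Request:
move_arm(fingers=[0,0,0], linear=[[0,0,0.08],[0,0,0],[0,0,0]], turn=[[0,0,0],[0,0,0],[0,0,0]])

```text
clock: 22.0
eef_pos: [0.4925, -0.0014, 0.0873]
eef_rot: [0.0, 0.51, 0.86, 0.0]
contact_force: [-0.7, -0.4, 5.5]
gripper_width: -0.0004
```

Request:
move_arm(fingers=[0,0,0], linear=[[0,0,0.08],[0,0,0],[0,0,0]], turn=[[0,0,0],[0,0,0],[0,0,0]])

```text
clock: 22.3
eef_pos: [0.4925, -0.0014, 0.0865]
eef_rot: [0.0, 0.51, 0.86, 0.0]
contact_force: [-1.1, 1.1, 7.1]
gripper_width: 0.0001
```

Request:
move_arm(fingers=[0,0,0], linear=[[0,0,0.08],[0,0,0],[0,0,0]], turn=[[0,0,0],[0,0,0],[0,0,0]])

```text
clock: 22.6
eef_pos: [0.4926, -0.0014, 0.0861]
eef_rot: [0.0, 0.51, 0.86, 0.0]
contact_force: [-2.3, 0.4, 9.7]
gripper_width: 0.0003
```

Request:
move_arm(fingers=[0,0,0,0], linear=[[0,0,0.06],[0,0,0],[0,0,0],[0,0,0]], turn=[[0,0,0],[0,0,0],[0,0,0],[0,0,0]])

```text
clock: 23.0
eef_pos: [0.4927, -0.0014, 0.086]
eef_rot: [0.0, 0.51, 0.86, 0.001]
contact_force: [-3.0, 0.1, 13.9]
gripper_width: -0.0001
```

Request:
move_arm(fingers=[0,0,0,0,0,0,0,0,0,0], linear=[[0,0,-0.2],[0,0,-0.3],[0,0,-0.5],[0,0,-1],[0,0,-2],[0,0,-3],[0,0,-3],[0,0,0],[0,0,0],[0,0,0]], turn=[[0,0,0],[0,0,0],[0,0,0],[0,0,0],[0,0,0],[0,0,0],[0,0,0],[0,0,0],[0,0,0],[0,0,0]])

```text
clock: 24.0
eef_pos: [0.4914, -0.0014, 0.184]
eef_rot: [-0.001, 0.51, 0.86, -0.001]
contact_force: [0.0, -0.1, -1.0]
gripper_width: 0.0001
```

```bash
python3 m.py; python3 - <<'E'
from h import *
im,d=get_image("wrist"); cv2.imwrite("pics/w7.png",im)
p,R=tool(); 
for n,uv in(("t",(280,190)),("t2",(280,205))):
    pass
for v in range(170,230,4): print(v,d[v,274:288:4].round(4),pix2w("wrist",278,v,d=float(d[v,278]))[2].round(4))
E
```

```text
t 24.0 p [491.4  -1.4 184. ] x-az 2.0709 F [ 0.05 -0.06 -0.96] M [0.074 0.014 0.005] w 0.1 j7 0.544 eff7 -0.0005
170 [0.2701 0.2672 0.2682 0.2696] 0.0609
174 [0.2658 0.2629 0.2619 0.266 ] 0.0662
178 [0.2466 0.2433 0.2444 0.2457] 0.0867
182 [0.2394 0.2396 0.24   0.2405] 0.0912
186 [0.2404 0.2401 0.2394 0.2406] 0.0916
190 [0.242  0.2411 0.2412 0.2417] 0.0915
194 [0.2423 0.2413 0.2433 0.2422] 0.0923
198 [0.2414 0.2427 0.2426 0.243 ] 0.0919
202 [0.2446 0.2437 0.2426 0.2445] 0.0919
206 [0.2454 0.245  0.2442 0.2463] 0.0915
210 [0.246  0.2468 0.2476 0.2463] 0.0907
214 [0.2471 0.2469 0.2472 0.2471] 0.0917
218 [0.2496 0.2475 0.2485 0.2486] 0.092
222 [0.2479 0.2494 0.2475 0.2496] 0.0911
226 [0.2516 0.2497 0.2494 0.2498] 0.0918
```

View pics/w7.png

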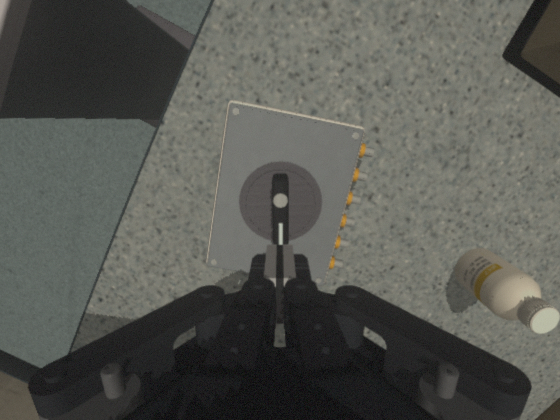

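The bar (pixels 280,175 to 280,245) is back up, its top measured at about 91–92 mm. It hasn't turned, and the gripper is clear of it. I'm handing in the job.

```bash
python3 - <<'E'
from h import *
print(close_job())
E
```

```text
the job is handed in; nothing more can be done
None
```

I reset the selector, set it to the third click, stored the setting and handed the job in at about 24 s. The hand-in gives no verdict, so what follows rests on my own readings.

- **End stop:** I turned the knob anticlockwise past three crests and a free stretch until the torque rose at about 2 N m/rad, which matches the spring leaf. I stopped at about 0.3 N m, which I estimate bent the stop by about 0.15 rad (the limit is 0.35). The last torque reading flattened slightly, so the pads may have slipped a little there.
- **Three clicks:** Turning clockwise I felt three torque reversals, at about 0.70, 1.02 and 1.27 rad from the stop. The anticlockwise pass put the same crests at about 0.69, 1.00 and 1.26 rad. The third resting place is at about 1.39 rad, within 0.01 rad of where the knob started.
- **Push:** With the knob released, I pushed the bar down with the shut fingers. The force rose smoothly from about 4 to 7 N and then stiffened at about 5 mm of travel, reaching 13.9 N at the end. There was no sign of the interlock resisting.
- **Last checks:** After lifting off, the bar top measured 91–92 mm, so the knob is up again. Its direction had not changed, the tool force was about zero, and the tool stood 9 cm above the knob. I did not re-image the other things on the bench, but the arm's path stayed clear of them.

While gripping, I pulled up on the knob with about 8–11 N. At the moment of gripping, the closing fingers pressed down by about 3–3.6 N. That is just at the force where the bar starts to move, and well short of the 2 mm that would force the interlock.

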